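# Refit the feed rollers in reverse order

## Robot

A 6-joint arm with a two-finger parallel gripper is mounted at the origin on the work surface. World frame = base frame: x ahead of the robot, y to its left, z up, the work surface at z = 0. Lengths are in m, angles in rad, forces in N, time in s.
With the tool pointing down it reaches from about 0.25 to 0.8 m from the base axis. Payload 8.5 kg.
Tool frame: the origin (TCP) lies between the finger pads; the fingertips stand ahead of it and the grasp point (between the pads) is the TCP (r.tip_extent is the z of the fingertips in the tool frame, in m); z points along the fingers, y is the line along which they close (so a half turn about z gives the same grasp; the last joint's range is limited). The gripper opens to 85 mm and grips with 20 to 120 N. Pads are 22 mm wide; open, the fingers measure 114 mm over their backs; the gripper's body (76 mm by 85 mm) begins 54 mm behind the grasp point. The pads swing forward as they close: fully open they stand 13 mm farther back than shut.
Start: joints at [-1.126, 0.238, -0.013, 1.319, 0, 1.571], TCP at [0.226, -0.474, 0.25] pointing down, gripper open.
Joint ranges: [-2.66, 2.66], [-1.03, 1.9], [-1.14, 1.46], [-1.82, 2.27], [-1.45, 1.34], [-3.14, 3.14]. Speed limits (rad/s): [2.22, 2.22, 2.79, 3.14, 3.14, 3.14].

## Interface

Orientations are given as a unit quaternion [w, x, y, z].
In Python, from bench import r, imaging, workorder gives the robot as it stands. The module is installed in compiled form; this text tells all that it offers.
- The arm moves only by the tool apply_moves, never from a script. Its argument "plan" is a list of rows, each a list of 5 numbers: the shift along the tool's x, y, z in units of 0.25 m (1.0 is 0.25 m), then the turn about the tool's z in units of 90 degrees (1.0 is 90 degrees), then the closure, from -1 (fully open) to 1 (shut). In form: [[x, y, z, twist, fingers], ...]. A call has exactly 10 rows; each row is the pose to reach, as a shift and turn from the pose commanded when the call began, along the tool's axes at that moment; what a row does not reach only later rows make up. A row lasts 1/10 s, in which the tool goes at most 50 mm and 8.59 degrees, less where a joint would pass 70% of its speed; a pose out of reach is approached as far as the arm can. A call with a number of a shift or a turn outside -1 to 1 is refused whole. A call with a gripper value outside its range is refused whole. The fingers move at their own pace and stop on an object; the grip force is fixed at half the most. Time passes only in rows, so rows that repeat a pose let the fingers close, or fill a call up. It gives the time, the measured TCP pose, the force, the opening and the grip force at its end, in the units of the state.
- r.read_state(): the state, without advancing time (a new reading comes with each control period).
- imaging.read_camera(name): name is "scene" or "side" or "wrist"; returns the picture (400x640x3 uint8, blue, green, red); there is no depth.
- imaging.camera_params(name): a dict with "camera_matrix" (3x3 intrinsics, pixels), "rvec" (rotation vector, rad) and "tvec" (3), from world to camera coordinates, as OpenCV has them. Camera axes: x right, y down, z forward; pixel columns grow to the right and rows downward; lengths in m; the calibration is good to about 2 mm. The wrist camera is an equidistant fisheye: a pixel r from the principal point sees the ray r / f radians off the axis. A picture is of the moment at which its call begins: read the wrist's pose just before it. camera_params takes no time and is no camera call; for the wrist camera it gives the pose at the moment of the call.
- workorder.hand_in(): hands the job in; it is judged then, once.
The state is a dict: "time": time; "q": joint angles; "joint_velocities": joint speeds; "effort": joint torques, N m; "ee_pos": TCP position; "orientation": TCP orientation; "contact_force": force on the tool from outside, world axes, zero at the start; "ft_torque": the same for the moment, N m; "gripper_width": opening from 0.0 (shut) to 1.0 (fully open); "finger_force": force on a finger pad.
Only numpy, scipy, OpenCV 4.12 (cv2) and the standard library are available. Lean on these libraries where they do the work, as an engineer would, in place of code of your own. Each camera call takes 0.05 s, during which the arm holds its last target. There are 200 camera calls.

## Task

Move the four feed rollers from the grey service tray into the four seats of the black feed cassette, in reverse order: the roller nearest the tray's white block goes into the seat farthest from the cassette's white knob, the next one into the next seat, and so on, until the one farthest from the block is in the seat nearest the knob. Each roller must lie across the cassette with both ends of its shaft right down in the saddles of its seat; do not drop any roller onto the bench or into the bottom of the tray or cassette.

Things in the scene. Friction and masses are not known exactly. Their poses are not given: they have to be found in the camera images.
- roller_red: loose roller with red end caps and core, 132 mm long, 0.12 kg: black sleeves on the middle 60 mm (diameter 26, grip here), bare shaft (diameter 10) from 30 to 54 mm either side of the middle, then end caps (diameter 18). Either way round is the same. Origin: its middle, on its axis; x: along the shaft. Starts in the cradle of its colour, axis 46 mm above the bench
- roller_yellow: loose roller with yellow end caps and core, 132 mm long, 0.12 kg: black sleeves on the middle 60 mm (diameter 26, grip here), bare shaft (diameter 10) from 30 to 54 mm either side of the middle, then end caps (diameter 18). Either way round is the same. Origin: its middle, on its axis; x: along the shaft. Starts in the cradle of its colour, axis 46 mm above the bench
- roller_blue: loose roller with blue end caps and core, 132 mm long, 0.12 kg: black sleeves on the middle 60 mm (diameter 26, grip here), bare shaft (diameter 10) from 30 to 54 mm either side of the middle, then end caps (diameter 18). Either way round is the same. Origin: its middle, on its axis; x: along the shaft. Starts in the cradle of its colour, axis 46 mm above the bench
- roller_green: loose roller with green end caps and core, 132 mm long, 0.12 kg: black sleeves on the middle 60 mm (diameter 26, grip here), bare shaft (diameter 10) from 30 to 54 mm either side of the middle, then end caps (diameter 18). Either way round is the same. Origin: its middle, on its axis; x: along the shaft. Starts in the cradle of its colour, axis 46 mm above the bench
- cradle_red: red cradle fixed on the tray's 8 mm deck, where the red roller starts; two vee saddles, tops 58 mm above the bench. Cradles stand 62 mm apart in a row, colours in any order. Origin: middle of its underside; x: along its roller; y: along the row, to the tray's end with the white block (48 mm high, 46 mm past the last cradle's middle)
- cradle_yellow: yellow cradle fixed on the tray's 8 mm deck, where the yellow roller starts; two vee saddles, tops 58 mm above the bench. Cradles stand 62 mm apart in a row, colours in any order. Origin: middle of its underside; x: along its roller; y: along the row, to the tray's end with the white block (48 mm high, 46 mm past the last cradle's middle)
- cradle_blue: blue cradle fixed on the tray's 8 mm deck, where the blue roller starts; two vee saddles, tops 58 mm above the bench. Cradles stand 62 mm apart in a row, colours in any order. Origin: middle of its underside; x: along its roller; y: along the row, to the tray's end with the white block (48 mm high, 46 mm past the last cradle's middle)
- cradle_green: green cradle fixed on the tray's 8 mm deck, where the green roller starts; two vee saddles, tops 58 mm above the bench. Cradles stand 62 mm apart in a row, colours in any order. Origin: middle of its underside; x: along its roller; y: along the row, to the tray's end with the white block (48 mm high, 46 mm past the last cradle's middle)
- cassette: fixed black cassette, 156 x 266 mm, end walls 50 high, deck 8. Origin: centre of its underside, on the bench; x along a seated roller, y along the row, z up. Seats at x = 0, y = -93, -31, 31, 93: paired vee saddles at x = +-42 (6 thick, 55 deg steep, mouth 30 wide at z = 58) for the bare shaft, 9 mm play each way along x. Seated, a roller's axis is at z = 46
- knob: white ribbed knob (diameter 44, 20 mm long) fixed outside one end wall of the cassette, at y = 143 or -143 mm; a small black plug is at the other end. Origin: under its middle, on the bench. The seats' middles lie 50, 112, 174 and 236 mm from it
Things that resemble listed ones, but are neither listed nor needed, are in the scene too. Leave any purple or turquoise look-alike of the roller_red alone.

How it is judged:
At the end, for the whole second after the job is handed in: every roller rests still (10 mm/s, 0.3 rad/s) in its seat: with n rollers between it and the tray's white block at the start, it is (236 - 62 n) mm +-14 from the knob, +-14 mm from the seats' centre line, axis 41 to 51 mm above the bench, within 0.12 rad of the cassette's x (((y of each of cradle_yellow, cradle_blue, cradle_green in the frame of cradle_red below 0 m and horizontal distance between roller_red and knob between 0.222 and 0.25 m) or (y of cradle_yellow in the frame of cradle_red above 0 m and y of each of cradle_blue, cradle_green in the frame of cradle_red below 0 m and horizontal distance between roller_red and knob between 0.16 and 0.188 m) or (y of each of cradle_yellow, cradle_green in the frame of cradle_red below 0 m and y of cradle_blue in the frame of cradle_red above 0 m and horizontal distance between roller_red and knob between 0.16 and 0.188 m) or (y of each of cradle_yellow, cradle_blue in the frame of cradle_red below 0 m and y of cradle_green in the frame of cradle_red above 0 m and horizontal distance between roller_red and knob between 0.16 and 0.188 m) or (y of each of cradle_yellow, cradle_blue in the frame of cradle_red above 0 m and y of cradle_green in the frame of cradle_red below 0 m and horizontal distance between roller_red and knob between 0.098 and 0.126 m) or (y of each of cradle_yellow, cradle_green in the frame of cradle_red above 0 m and y of cradle_blue in the frame of cradle_red below 0 m and horizontal distance between roller_red and knob between 0.098 and 0.126 m) or (y of cradle_yellow in the frame of cradle_red below 0 m and y of each of cradle_blue, cradle_green in the frame of cradle_red above 0 m and horizontal distance between roller_red and knob between 0.098 and 0.126 m) or (y of each of cradle_yellow, cradle_blue, cradle_green in the frame of cradle_red above 0 m and horizontal distance between roller_red and knob between 0.036 and 0.064 m)) and x of roller_red in the frame of cassette between -0.014 and 0.014 m and z of roller_red in the frame of cassette between 0.041 and 0.051 m and angle between the x axis of each of roller_red, roller_yellow, roller_blue, roller_green and the x axis of cassette, either way round below 0.12 rad and linear speed of each of roller_red, roller_yellow, roller_blue, roller_green below 0.01 m/s and angular speed of each of roller_red, roller_yellow, roller_blue, roller_green below 0.3 rad/s and ((y of each of cradle_red, cradle_blue, cradle_green in the frame of cradle_yellow below 0 m and horizontal distance between roller_yellow and knob between 0.222 and 0.25 m) or (y of cradle_red in the frame of cradle_yellow above 0 m and y of each of cradle_blue, cradle_green in the frame of cradle_yellow below 0 m and horizontal distance between roller_yellow and knob between 0.16 and 0.188 m) or (y of each of cradle_red, cradle_green in the frame of cradle_yellow below 0 m and y of cradle_blue in the frame of cradle_yellow above 0 m and horizontal distance between roller_yellow and knob between 0.16 and 0.188 m) or (y of each of cradle_red, cradle_blue in the frame of cradle_yellow below 0 m and y of cradle_green in the frame of cradle_yellow above 0 m and horizontal distance between roller_yellow and knob between 0.16 and 0.188 m) or (y of each of cradle_red, cradle_blue in the frame of cradle_yellow above 0 m and y of cradle_green in the frame of cradle_yellow below 0 m and horizontal distance between roller_yellow and knob between 0.098 and 0.126 m) or (y of each of cradle_red, cradle_green in the frame of cradle_yellow above 0 m and y of cradle_blue in the frame of cradle_yellow below 0 m and horizontal distance between roller_yellow and knob between 0.098 and 0.126 m) or (y of cradle_red in the frame of cradle_yellow below 0 m and y of each of cradle_blue, cradle_green in the frame of cradle_yellow above 0 m and horizontal distance between roller_yellow and knob between 0.098 and 0.126 m) or (y of each of cradle_red, cradle_blue, cradle_green in the frame of cradle_yellow above 0 m and horizontal distance between roller_yellow and knob between 0.036 and 0.064 m)) and x of roller_yellow in the frame of cassette between -0.014 and 0.014 m and z of roller_yellow in the frame of cassette between 0.041 and 0.051 m and ((y of each of cradle_red, cradle_yellow, cradle_green in the frame of cradle_blue below 0 m and horizontal distance between roller_blue and knob between 0.222 and 0.25 m) or (y of cradle_red in the frame of cradle_blue above 0 m and y of each of cradle_yellow, cradle_green in the frame of cradle_blue below 0 m and horizontal distance between roller_blue and knob between 0.16 and 0.188 m) or (y of each of cradle_red, cradle_green in the frame of cradle_blue below 0 m and y of cradle_yellow in the frame of cradle_blue above 0 m and horizontal distance between roller_blue and knob between 0.16 and 0.188 m) or (y of each of cradle_red, cradle_yellow in the frame of cradle_blue below 0 m and y of cradle_green in the frame of cradle_blue above 0 m and horizontal distance between roller_blue and knob between 0.16 and 0.188 m) or (y of each of cradle_red, cradle_yellow in the frame of cradle_blue above 0 m and y of cradle_green in the frame of cradle_blue below 0 m and horizontal distance between roller_blue and knob between 0.098 and 0.126 m) or (y of each of cradle_red, cradle_green in the frame of cradle_blue above 0 m and y of cradle_yellow in the frame of cradle_blue below 0 m and horizontal distance between roller_blue and knob between 0.098 and 0.126 m) or (y of cradle_red in the frame of cradle_blue below 0 m and y of each of cradle_yellow, cradle_green in the frame of cradle_blue above 0 m and horizontal distance between roller_blue and knob between 0.098 and 0.126 m) or (y of each of cradle_red, cradle_yellow, cradle_green in the frame of cradle_blue above 0 m and horizontal distance between roller_blue and knob between 0.036 and 0.064 m)) and x of roller_blue in the frame of cassette between -0.014 and 0.014 m and z of roller_blue in the frame of cassette between 0.041 and 0.051 m and ((y of each of cradle_red, cradle_yellow, cradle_blue in the frame of cradle_green below 0 m and horizontal distance between roller_green and knob between 0.222 and 0.25 m) or (y of cradle_red in the frame of cradle_green above 0 m and y of each of cradle_yellow, cradle_blue in the frame of cradle_green below 0 m and horizontal distance between roller_green and knob between 0.16 and 0.188 m) or (y of each of cradle_red, cradle_blue in the frame of cradle_green below 0 m and y of cradle_yellow in the frame of cradle_green above 0 m and horizontal distance between roller_green and knob between 0.16 and 0.188 m) or (y of each of cradle_red, cradle_yellow in the frame of cradle_green below 0 m and y of cradle_blue in the frame of cradle_green above 0 m and horizontal distance between roller_green and knob between 0.16 and 0.188 m) or (y of each of cradle_red, cradle_yellow in the frame of cradle_green above 0 m and y of cradle_blue in the frame of cradle_green below 0 m and horizontal distance between roller_green and knob between 0.098 and 0.126 m) or (y of each of cradle_red, cradle_blue in the frame of cradle_green above 0 m and y of cradle_yellow in the frame of cradle_green below 0 m and horizontal distance between roller_green and knob between 0.098 and 0.126 m) or (y of cradle_red in the frame of cradle_green below 0 m and y of each of cradle_yellow, cradle_blue in the frame of cradle_green above 0 m and horizontal distance between roller_green and knob between 0.098 and 0.126 m) or (y of each of cradle_red, cradle_yellow, cradle_blue in the frame of cradle_green above 0 m and horizontal distance between roller_green and knob between 0.036 and 0.064 m)) and x of roller_green in the frame of cassette between -0.014 and 0.014 m and z of roller_green in the frame of cassette between 0.041 and 0.051 m); the robot touches nothing.
It fails at once if a roller dropped onto the bench or onto the deck of the tray or cassette (its axis under 28 mm above the bench) (height (world z) of any of roller_red, roller_yellow, roller_blue, roller_green below 0.028 m).
It also fails if it takes over 102 s, if anything falls off the work surface, if the arm or the gripper's body presses on something with over 40 N, if the wrist force passes 120 N, or if a joint passes its speed limit or range.

## Working session

There is one attempt and no reset: what is moved stays moved. The work goes in short steps, Python scripts to look and compute and a tool call to move; the robot and the scene stay as the last step left them, time stands still between calls to the robot, and variables do not carry over. Pictures are saved under pics/ and viewed, at most 14 in all, crops included, and the job is handed in when it is done.

Besides the shell and the picture viewer there is one more tool, called after ">>>" as name([rows], argument=value, ...), one row to a line, values as JSON. apply_moves: Moves the arm, as the interface text tells. Its arguments: {"type":"object","properties":{"plan":{"type":"array","items":{"type":"array","items":{"type":"number"}}}},"required":["plan"]}

```bash
mkdir -p pics; python3 - <<'E'
from bench import r, imaging
import cv2
print(r.read_state(), r.tip_extent)
for n in ("scene","side","wrist"):
    p=imaging.camera_params(n); im=imaging.read_camera(n); cv2.imwrite(f"pics/{n}0.png",im); print(n,p)
E
```

```text
{'time': 0.0, 'q': array([-1.12597885e+00,  2.38797800e-01, -1.42682996e-02,  1.31922452e+00,
       -7.46470470e-06,  1.57080216e+00]), 'joint_velocities': array([-0.00032402, -0.00041098,  0.00106193,  0.00204235,  0.00160153,
       -0.00116339]), 'effort': array([-1.15034560e-03, -5.38783729e+01,  3.46433687e+01,  1.86180754e-02,
       -2.05003050e-05, -1.10963799e-05]), 'ee_pos': array([ 0.22572759, -0.47354699,  0.24966323]), 'orientation': array([-7.27920989e-04,  9.75369331e-01,  2.20576766e-01, -1.68448152e-04]), 'contact_force': array([ 0.74146961, -0.49059775, -0.46486822]), 'ft_torque': array([-0.0044359 ,  0.02771552,  0.01316651]), 'finger_force': 0.0, 'gripper_width': 1.000384879275287} 0.019
scene {'camera_matrix': array([[375.8523096 ,   0.        , 317.05745464],
       [  0.        , 375.8523096 , 195.04000966],
       [  0.        ,   0.        ,   1.        ]]), 'rvec': array([ 1.98513123,  1.6692531 , -0.52988605]), 'tvec': array([-0.03193429, -0.36900637,  1.28300862])}
side {'camera_matrix': array([[368.95166045,   0.        , 315.66706664],
       [  0.        , 368.95166045, 199.98840553],
       [  0.        ,   0.        ,   1.        ]]), 'rvec': array([ 0.37640022, -2.69674641,  1.29205953]), 'tvec': array([0.43727515, 0.14884742, 0.79466597])}
wrist {'camera_matrix': array([[309.70691629,   0.        , 317.02863939],
       [  0.        , 309.70691629, 202.97173314],
       [  0.        ,   0.        ,   1.        ]]), 'rvec': array([-2.45602073,  1.5510248 ,  0.21458095]), 'tvec': array([-0.52416913, -0.03665645,  0.37960138])}
```

View pics/scene0.png

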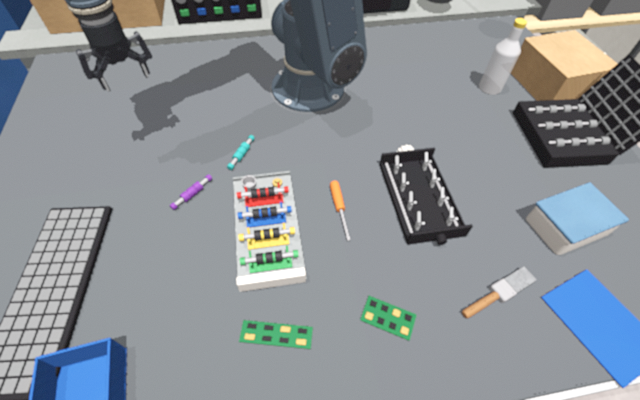

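View pics/side0.png

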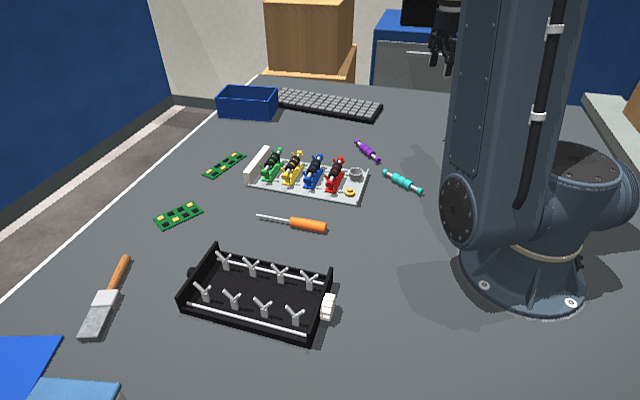

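View pics/wrist0.png

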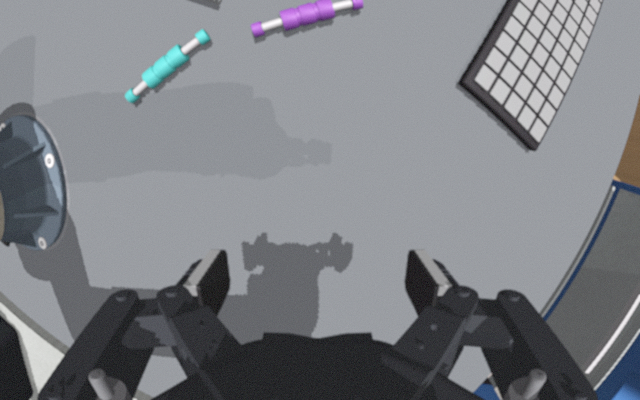

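Scene view: the tray rollers, from the robot outward, are red (262,192), blue (265,214), yellow (266,235) and green (270,259). The white block is past green at (270,280). The cassette's white knob is at (405,150) and its black plug at (441,238). Possible confusions for the rollers are the purple look-alike (191,192), the turquoise one (241,152) and the black tray with silver rods (570,130). The knob could be confused with the ring (249,182) on the tray. By the description I choose the four rollers in coloured cradles and the 4-seat cassette at (423,195). One close crop will check this.

```bash
python3 - <<'E'
import cv2,numpy as np
im=cv2.imread("pics/scene0.png")
a=cv2.resize(im[165:295,225:310],None,fx=4.4,fy=4.4,interpolation=cv2.INTER_CUBIC)
b=cv2.resize(im[140:250,375:471],None,fx=4.4,fy=4.4,interpolation=cv2.INTER_CUBIC)
b=cv2.copyMakeBorder(b,0,a.shape[0]-b.shape[0],0,0,cv2.BORDER_CONSTANT)
cv2.imwrite("pics/crop1.png",np.hstack([a,b])[:600,:800])
E
```

```text
(no output)
```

View pics/crop1.png

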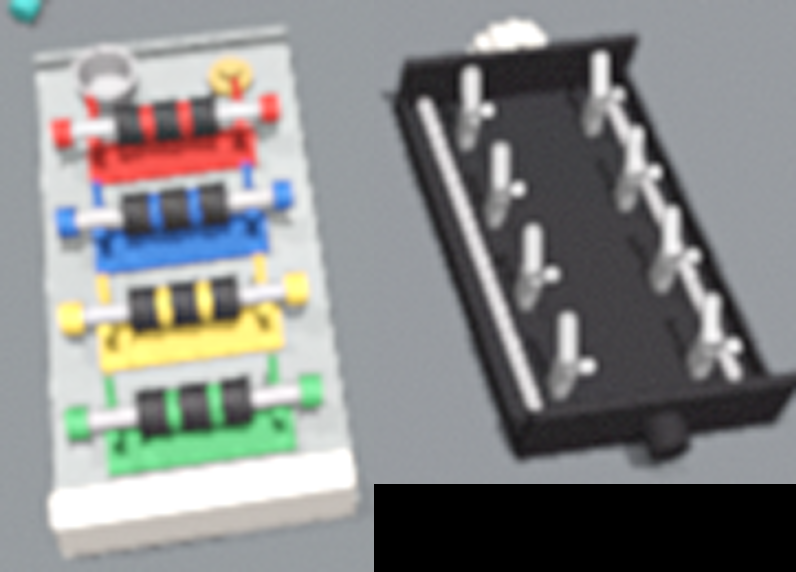

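Crop shows: cap pairs of red, blue, yellow and green in cradles of the same colour. The block is at the green end. The cassette's eight Y saddles are clear, with the knob at the top and the plug at the bottom. So red goes to 50, blue to 112, yellow to 174 and green to 236 mm from the knob.

```bash
cat > h.py <<'E'
import cv2,numpy as np
def ray(p,px,fish=False):
    K=p["camera_matrix"];R=cv2.Rodrigues(np.array(p["rvec"]))[0];t=np.array(p["tvec"]).ravel()
    px=np.array(px,float).reshape(-1,2)
    if fish: u=cv2.fisheye.undistortPoints(px[None],K,np.zeros(4))[0]
    else: u=cv2.undistortPoints(px[None],K,None)[:,0]if 0 else cv2.undistortPoints(px[:,None],K,None)[:,0]
    d=np.c_[u,np.ones(len(u))]@R; return -R.T@t,d
def plane(p,px,z,fish=False):
    c,d=ray(p,px,fish); return (c+d*((z-c[2])/d[:,2:]))[:,:2]
def fit(model,w):  # rigid 2D fit, model->world
    m,n=model.mean(0),w.mean(0); U,_,V=np.linalg.svd((model-m).T@(w-n)); D=np.diag([1,np.sign(np.linalg.det(U@V))])
    R=(U@D@V).T; e=w-(model-m)@R.T-n
    return n-R@m,np.arctan2(R[1,0],R[0,0]),e
HS={"red":None,"blue":(105,125),"yellow":(18,32),"green":(50,75)}
E
python3 - <<'E'
from h import *
from bench import imaging
p=imaging.camera_params("scene")
T=np.array([[62,133],[269,107],[67,221],[283,194],[72,318],[297,289],[79,423],[311,390]])/4.4+[225,165]
C=np.array([[471,72],[488,110],[600,56],[618,95],[500,147],[518,188],[635,130],[652,172],[532,228],[551,273],[672,208],[691,255],[568,316],[588,366],[712,297],[732,346]],float)
C=(C-[374,0])/4.4+[375,140]
t=plane(p,T,.046); c=plane(p,C,.058)
# local frame: x along roller (from right/high-c to..), v along row away from robot
mt=np.array([[s*.060,i*.062] for i in range(4) for s in(1,-1)]); 
mc=np.array([[s*.042,i*.062+k*.015] for i in range(4) for s in(1,-1) for k in(-1,1)])
for n,m,w in(("tray",mt,t),("cas",mc,c)):
    o,a,e=fit(m,w); print(n,o,a,"\n",(e*1000).round(1).tolist())
    R=np.array([[np.cos(a),-np.sin(a)],[np.sin(a),np.cos(a)]])
    for i in range(4): print((o+R@[0,i*.062]).round(4))
k=plane(p,[[375+(510-374)/4.4,140+30/4.4]],.04);print("knob",k)
E
```

```text
tray [ 0.45802459 -0.19102297] -1.5830231611007455 
 [[0.4, 0.0], [-0.2, -0.4], [-0.4, 0.1], [-0.0, 0.2], [-0.2, -0.1], [0.6, 0.1], [-0.0, 0.5], [-0.1, -0.5]]
[ 0.458 -0.191]
[ 0.52   -0.1918]
[ 0.582  -0.1925]
[ 0.644  -0.1933]
cas [0.4205688  0.22142404] -1.5816745145618898 
 [[0.5, -0.1], [2.0, 1.1], [-0.3, -0.3], [2.4, -0.2], [-0.8, -0.5], [0.9, 0.6], [-1.1, 0.3], [1.5, -1.1], [-1.7, -0.4], [0.5, 0.2], [-3.1, 1.0], [0.8, -0.6], [-2.0, 0.3], [1.0, 0.4], [-1.7, 0.4], [1.0, -1.0]]
[0.4206 0.2214]
[0.4826 0.2207]
[0.5446 0.2201]
[0.6066 0.2194]
knob [[0.35931894 0.2237797 ]]
```

```bash
cat > go.py <<'E'
import sys
from h import *
from bench import r
from scipy.spatial.transform import Rotation as Ro
def go(x,y,z,ang=-.012):   # ang: world angle of tool y
    s=r.read_state(); w,*v=s["orientation"]; R=Ro.from_quat([*v,w]).as_matrix()
    d=R.T@(np.array([x,y,z])-s["ee_pos"]); a=np.arctan2(R[1,1],R[0,1])
    tw=-(ang-a); tw=(tw+np.pi/2)%np.pi-np.pi/2
    print("t %.2f pos %s w %.3f ff %.1f F %s"%(s["time"],s["ee_pos"].round(4),s["gripper_width"],s["finger_force"],s["contact_force"].round(1)),"yaw %.4f tilt %s"%(a,R[:2,2].round(4)))
    print("units",(d/.25).round(3),"twist",round(tw/(np.pi/2),3))
if __name__=="__main__": go(*map(float,sys.argv[1:]))
E
python3 go.py 0.458 -0.191 0.2
```

```text
t 0.15 pos [ 0.2257 -0.4737  0.2498] w 0.999 ff 0.0 F [0.1 0.1 0.3] yaw -1.1261 tilt [-0.0005  0.001 ]
units [ 1.325 -0.621  0.2  ] twist -0.709
```

>>> apply_moves([
  [1.0, -0.47, 0, -0.709, 0.1],
  [1.0, -0.47, 0, -0.709, 0.1],
  [1.0, -0.47, 0, -0.709, 0.1],
  [1.0, -0.47, 0, -0.709, 0.1],
  [1.0, -0.47, 0, -0.709, 0.1],
  [1.0, -0.47, 0, -0.709, 0.1],
  [1.0, -0.47, 0, -0.709, 0.1],
  [1.0, -0.47, 0, -0.709, 0.1],
  [1.0, -0.47, 0, -0.709, 0.1],
  [1.0, -0.47, 0, -0.709, 0.1],
])

```text
time: 1.15
ee_pos: [0.4009, -0.2602, 0.2502]
orientation: [-0.0, 0.712, 0.702, -0.0]
contact_force: [-1.3, 0.3, -0.8]
gripper_width: 0.451
finger_force: 0.0
```

```bash
python3 go.py 0.458 -0.191 0.2; python3 - <<'E'
from bench import imaging
import cv2
from h import *
p=imaging.camera_params("wrist");print(ray(p,[[317,203]],True))
im=imaging.read_camera("wrist"); cv2.imwrite("pics/w1.png",im)
E
```

```text
t 1.15 pos [ 0.4009 -0.2602  0.2502] w 0.451 ff 0.0 F [-1.3  0.3 -0.8] yaw -0.0146 tilt [-0.0003  0.0003]
units [0.28  0.224 0.201] twist -0.002
(array([ 0.40049214, -0.19311658,  0.37497519]), array([[-0.0051877, -0.2678427, -0.9634487]]))
```

View pics/w1.png

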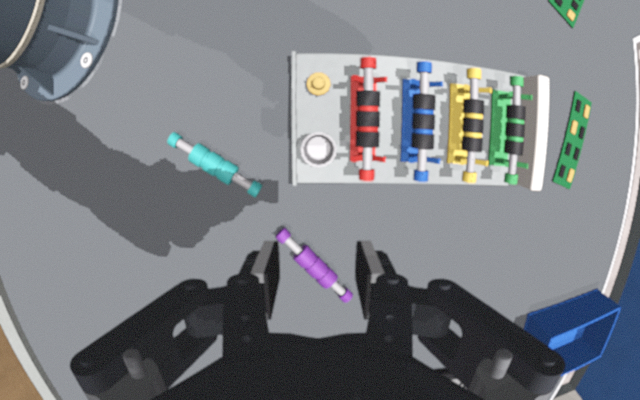

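The wrist view shows the tray from above. Caps are red (369,63)/(367,174), blue (424,68)/(422,176), yellow (474,74)/(471,178) and green (517,81)/(513,180), with the block at (540,130). The purple look-alike is outside. I'll measure the caps here.

```bash
python3 - <<'E'
from h import *
from bench import imaging
p=imaging.camera_params("wrist"); im=cv2.imread("pics/w1.png")
sub=cv2.cvtColor(im,cv2.COLOR_BGR2HSV)
g=[[369,63],[367,174],[424,68],[422,176],[474,74],[471,178],[517,81],[513,180]]
h={0:(172,8),1:(100,125),2:(18,35),3:(45,75)}
px=[]
for i,(x,y) in enumerate(g):
    lo,hi=h[i//2]; s=sub[y-10:y+11,x-10:x+11]; H=s[...,0]
    m=((H>=lo)&(H<=hi) if lo<hi else (H>=lo)|(H<=hi))&(s[...,1]>110)&(s[...,2]>60)
    n,l,st,ce=cv2.connectedComponentsWithStats(m.astype(np.uint8)); k=1+np.argmax(st[1:,4]); px.append(ce[k]+[x-10,y-10]); print(st[k].tolist(),px[-1].round(1))
w=plane(p,px,.046,True)
mt=np.array([[s*.060,i*.062] for i in range(4) for s in(-1,1)])
o,a,e=fit(mt,w); print(o,a,(e*1000).round(1).tolist())
for i in range(4): print(w[2*i:2*i+2].mean(0).round(4), np.linalg.norm(w[2*i]-w[2*i+1]).round(4))
E
```

```text
[2, 4, 15, 11, 144] [368.   62.3]
[2, 6, 15, 11, 143] [366.3 174.7]
[3, 4, 14, 11, 126] [423.8  66.6]
[2, 4, 14, 11, 119] [420.8 175.5]
[4, 5, 12, 10, 66] [471.5  73.2]
[2, 4, 12, 10, 76] [467.2 176.4]
[4, 6, 7, 8, 44] [513.5  80. ]
[2, 4, 8, 8, 44] [508.3 177.8]
[ 0.45255947 -0.1928313 ] -1.5846579465105042 [[1.3, 1.0], [1.0, -0.8], [1.5, 0.8], [1.7, -0.9], [-1.0, 0.1], [-0.8, -0.5], [-2.1, 0.6], [-1.7, -0.5]]
[ 0.4537 -0.1927] 0.1218
[ 0.5162 -0.1937] 0.1217
[ 0.5756 -0.1947] 0.1206
[ 0.6367 -0.1953] 0.1211
```

```bash
python3 go.py 0.456 -0.192 0.12
```

```text
t 1.20 pos [ 0.4008 -0.2604  0.2502] w 0.447 ff 0.0 F [-1.  -0.3 -0.6] yaw -0.0147 tilt [-0.0002  0.0002]
units [0.277 0.217 0.521] twist -0.002
```

>>> apply_moves([
  [0.277, 0.217, 0.1, 0, 0.1],
  [0.277, 0.217, 0.3, 0, 0.1],
  [0.277, 0.217, 0.52, 0, 0.1],
  [0.277, 0.217, 0.52, 0, 0.1],
  [0.277, 0.217, 0.52, 0, 0.1],
  [0.277, 0.217, 0.52, 0, 0.1],
  [0.277, 0.217, 0.52, 0, 0.1],
  [0.277, 0.217, 0.52, 0, 0.1],
  [0.277, 0.217, 0.52, 0, 0.1],
  [0.277, 0.217, 0.52, 0, 0.1],
])

```text
time: 2.2
ee_pos: [0.4564, -0.192, 0.1211]
orientation: [0.001, 0.712, 0.703, 0.0]
contact_force: [-0.7, 0.2, 0.9]
gripper_width: 0.452
finger_force: 0.0
```

```bash
python3 go.py 0.456 -0.192 0.048; python3 - <<'E'
from bench import imaging
import cv2
from h import *
p=imaging.camera_params("wrist");im=imaging.read_camera("wrist"); cv2.imwrite("pics/w2.png",im)
K=p["camera_matrix"]; s=__import__("bench").r.read_state()["ee_pos"]
q=cv2.fisheye.projectPoints(np.array([[[s[0],s[1],z] for z in (.12,.046)]]),np.array(p["rvec"]),np.array(p["tvec"]),K,np.zeros(4))[0]; print(q)
E
```

```text
t 2.20 pos [ 0.4564 -0.192   0.1211] w 0.452 ff 0.0 F [-0.7  0.2  0.9] yaw -0.0128 tilt [ 0.0012 -0.0004]
units [ 0.    -0.002  0.292] twist -0.0
[[[320.19097674 270.5476552 ]
  [319.09961513 219.14334788]]]
```

View pics/w2.png

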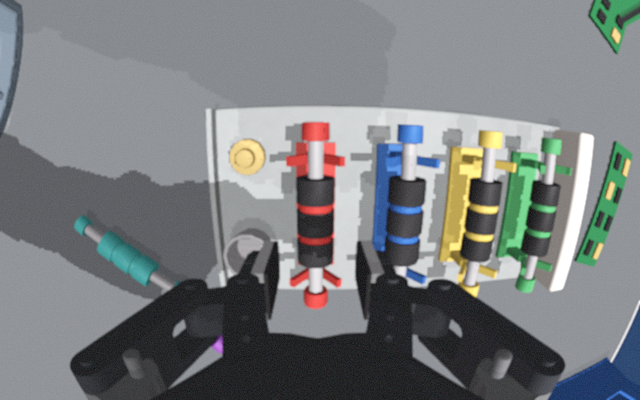

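The wrist view shows the red roller centred at (315,222) between the pads, whose inner edges are at columns 278 and 356 (mid 317). It is aligned within about 1 mm. Next I descend, close and lift.

>>> apply_moves([
  [0, -0.004, 0.1, 0, 0.1],
  [0, -0.004, 0.2, 0, 0.1],
  [0, -0.004, 0.26, 0, 0.1],
  [0, -0.004, 0.292, 0, 0.1],
  [0, -0.004, 0.292, 0, 0.1],
  [0, -0.004, 0.292, 0, 1],
  [0, -0.004, 0.292, 0, 1],
  [0, -0.004, 0.292, 0, 1],
  [0, -0.004, 0.292, 0, 1],
  [0, -0.004, 0.292, 0, 1],
])

```text
time: 3.25
ee_pos: [0.4553, -0.1918, 0.0479]
orientation: [0.0, 0.711, 0.703, 0.0]
contact_force: [-2.9, -0.2, 6.5]
gripper_width: 0.286
finger_force: 59.2
```

```bash
python3 go.py 0.456 -0.192 0.14
```

```text
t 3.25 pos [ 0.4553 -0.1918  0.0479] w 0.286 ff 59.2 F [-2.9 -0.2  6.5] yaw -0.0123 tilt [ 0.0007 -0.0004]
units [-0.001  0.003 -0.368] twist -0.0
```

>>> apply_moves([
  [0, 0, -0.15, 0, 1],
  [0, 0, -0.35, 0, 1],
  [0.1, 0, -0.5, 0, 1],
  [0.3, 0, -0.6, 0, 1],
  [0.5, 0, -0.6, 0, 1],
  [0.7, 0, -0.6, 0, 1],
  [0.9, 0, -0.6, 0, 1],
  [1.0, 0, -0.6, 0, 1],
  [1.0, 0, -0.6, 0, 1],
  [1.0, 0, -0.6, 0, 1],
])

```text
time: 4.25
ee_pos: [0.4582, 0.059, 0.1973]
orientation: [0.0, 0.711, 0.704, 0.0]
contact_force: [0.6, -0.1, -2.0]
gripper_width: 0.284
finger_force: 59.7
```

```bash
python3 go.py 0.4206 0.2214 0.1; python3 - <<'E'
from bench import imaging
import cv2
from h import *
im=imaging.read_camera("wrist"); cv2.imwrite("pics/w3.png",im)
E
```

```text
t 4.25 pos [0.4582 0.059  0.1973] w 0.284 ff 59.7 F [ 0.6 -0.1 -2. ] yaw -0.0101 tilt [0.0003 0.    ]
units [ 0.648 -0.157  0.389] twist 0.001
```

View pics/w3.png

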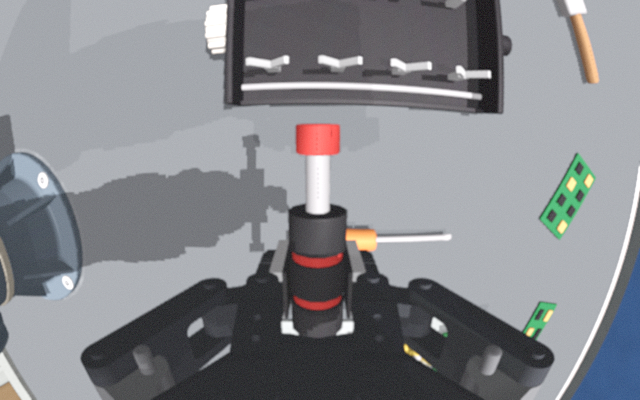

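The red roller is held level. The cassette shows at the top with the knob at (215,28) and the plug at (505,45). I'll shift nearer so the saddles are in view.

>>> apply_moves([
  [0.36, 0.2, -0.25, 0, 1],
  [0.36, 0.2, -0.25, 0, 1],
  [0.36, 0.2, -0.25, 0, 1],
  [0.36, 0.2, -0.25, 0, 1],
  [0.36, 0.2, -0.25, 0, 1],
  [0.36, 0.2, -0.25, 0, 1],
  [0.36, 0.2, -0.25, 0, 1],
  [0.36, 0.2, -0.25, 0, 1],
  [0.36, 0.2, -0.25, 0, 1],
  [0.36, 0.2, -0.25, 0, 1],
])

```text
time: 5.3
ee_pos: [0.5092, 0.1475, 0.2598]
orientation: [-0.0, 0.712, 0.703, 0.0]
contact_force: [0.0, 0.0, -1.4]
gripper_width: 0.28
finger_force: 59.8
```

```bash
python3 - <<'E'
from bench import imaging
import cv2
from h import *
print(imaging.camera_params("wrist"))
im=imaging.read_camera("wrist"); cv2.imwrite("pics/w4.png",im)
cv2.imwrite("pics/w4c.png",cv2.resize(im[0:200,200:465],None,fx=3,fy=3,interpolation=cv2.INTER_CUBIC))
E
```

```text
{'camera_matrix': array([[309.70691629,   0.        , 317.02863939],
       [  0.        , 309.70691629, 202.97173314],
       [  0.        ,   0.        ,   1.        ]]), 'rvec': array([-2.87025036,  0.0190384 ,  0.00369799]), 'tvec': array([-0.50540973,  0.11012978,  0.43026166])}
```

View pics/w4c.png

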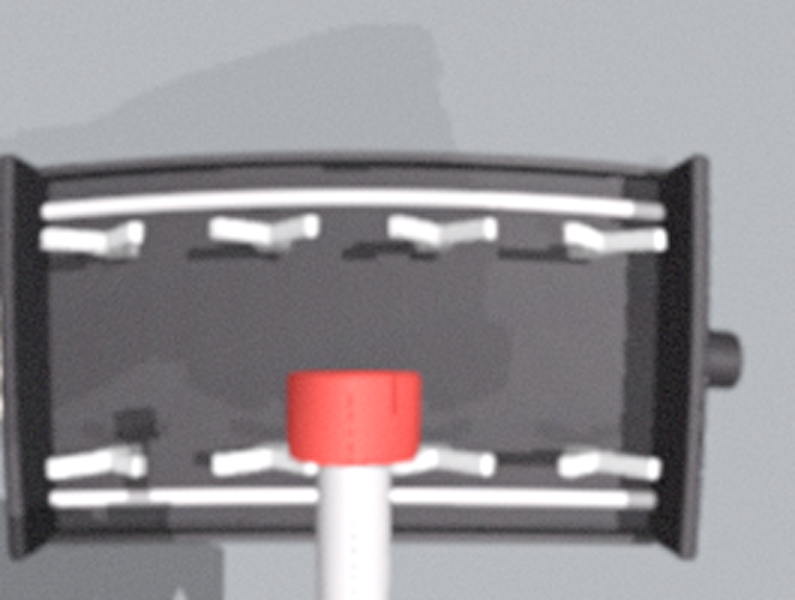

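Crop of the wrist view: eight saddles, with the far row's tips from (43,238) to (665,238) and the near row's from (48,466) to (660,467) in crop pixels. The held roller covers a little of the middle.

```bash
python3 - <<'E'
from h import *
p={'camera_matrix':np.array([[309.70691629,0,317.02863939],[0,309.70691629,202.97173314],[0,0,1]]),'rvec':np.array([-2.87025036,0.0190384,0.00369799]),'tvec':np.array([-0.50540973,0.11012978,0.43026166])}
C=np.array([[43,238],[142,230],[212,228],[317,224],[390,226],[495,227],[567,232],[665,238],[48,466],[145,459],[213,463],[494,462],[560,462],[660,467]],float)/3+[200,0]
w=plane(p,C,.058,True)
# local: x -> row direction, y -> +y across
m=[[i*.062+k*.015,.042] for i in range(4) for k in(-1,1)]+[[0-.015,-.042],[.015,-.042],[.047,-.042],[.139,-.042],[.171,-.042],[.201,-.042]]
m=np.array(m);o,a,e=fit(m,w);print(o,a,(e*1000).round(1).tolist())
R=np.array([[np.cos(a),-np.sin(a)],[np.sin(a),np.cos(a)]])
for i in range(4): print((o+R@[.062*i,0]).round(4))
E
python3 go.py 0.4206 0.2214 0.1
```

```text
[0.41636894 0.22113806] -0.014886238278023212 [[-3.3, -0.3], [3.6, -0.2], [-3.3, -0.6], [3.2, -0.1], [-3.6, -0.7], [3.1, -0.1], [-3.2, -0.4], [3.5, 0.1], [-3.6, 0.1], [3.4, 1.5], [-3.9, -0.3], [3.9, 0.2], [-4.0, 0.8], [4.1, 0.0]]
[0.4164 0.2211]
[0.4784 0.2202]
[0.5404 0.2193]
[0.6023 0.2184]
t 5.35 pos [0.5092 0.1476 0.2598] w 0.285 ff 59.8 F [ 0.5 -0.6 -1.3] yaw -0.0124 tilt [0.     0.0001]
units [ 0.291 -0.358  0.639] twist -0.0
```

```bash
python3 go.py 0.4177 0.2205 0.1
```

```text
t 5.35 pos [0.5092 0.1476 0.2598] w 0.285 ff 59.8 F [ 0.5 -0.6 -1.3] yaw -0.0124 tilt [0.     0.0001]
units [ 0.287 -0.37   0.639] twist -0.0
```

>>> apply_moves([
  [0.15, -0.2, 0.15, 0, 1],
  [0.287, -0.37, 0.3, 0, 1],
  [0.287, -0.37, 0.45, 0, 1],
  [0.287, -0.37, 0.58, 0, 1],
  [0.287, -0.37, 0.639, 0, 1],
  [0.287, -0.37, 0.639, 0, 1],
  [0.287, -0.37, 0.639, 0, 1],
  [0.287, -0.37, 0.639, 0, 1],
  [0.287, -0.37, 0.639, 0, 1],
  [0.287, -0.37, 0.639, 0, 1],
])

```text
time: 6.35
ee_pos: [0.4183, 0.2207, 0.101]
orientation: [0.0, 0.712, 0.703, 0.001]
contact_force: [0.5, 0.4, -1.0]
gripper_width: 0.285
finger_force: 59.8
```

```bash
python3 go.py 0.4177 0.2205 0.049; python3 - <<'E'
from bench import imaging
import cv2
from h import *
a=imaging.read_camera("wrist"); b=imaging.read_camera("side"); 
b=cv2.resize(b[220:360,160:360],(400,280)); a=cv2.resize(a,(640,400)); a[:160,:230]=b[:160,:230] if 0 else a[:160,:230]
cv2.imwrite("pics/w5.png",np.vstack([np.hstack([a[:,140:540]]),b])[:600] if 0 else np.hstack([a[:,140:540],cv2.copyMakeBorder(b,0,120,0,0,cv2.BORDER_CONSTANT)]))
E
```

```text
t 6.35 pos [0.4183 0.2207 0.101 ] w 0.285 ff 59.8 F [ 0.5  0.4 -1. ] yaw -0.0128 tilt [0.0014 0.0009]
units [-0.001 -0.003  0.208] twist -0.0
```

View pics/w5.png

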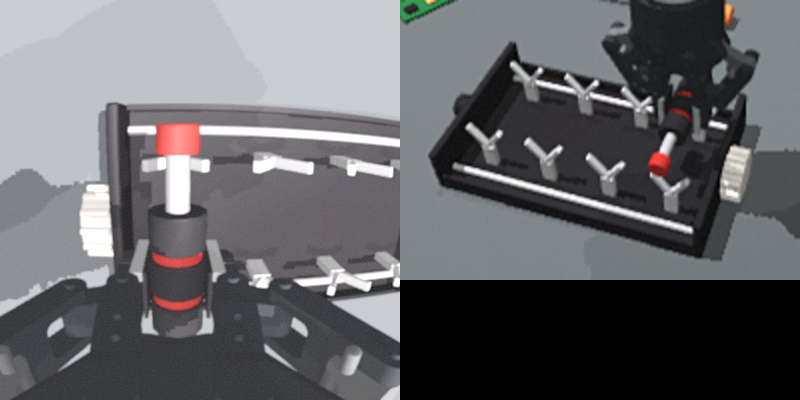

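The wrist view (left) has the seat nearest the knob with tips at columns 142 and 210 (mid 176) under the shaft at 178. The side view (right) confirms it is above that seat. Lower and release.

>>> apply_moves([
  [0, -0.003, 0.08, 0, 1],
  [0, -0.003, 0.14, 0, 1],
  [0, -0.003, 0.18, 0, 1],
  [0, -0.003, 0.206, 0, 1],
  [0, -0.003, 0.206, 0, 1],
  [0, -0.003, 0.206, 0, 0.2],
  [0, -0.003, 0.206, 0, 0.2],
  [0, -0.003, 0.206, 0, 0.2],
  [0, -0.003, 0.206, 0, 0.2],
  [0, -0.003, 0.206, 0, 0.2],
])

```text
time: 7.45
ee_pos: [0.417, 0.2207, 0.0488]
orientation: [-0.0, 0.711, 0.703, 0.0]
contact_force: [0.0, 0.6, -0.7]
gripper_width: 0.4
finger_force: 0.0
```

```bash
python3 go.py 0.5175 -0.1925 0.25
```

```text
t 7.45 pos [0.417  0.2207 0.0488] w 0.400 ff 0.0 F [ 0.   0.6 -0.7] yaw -0.0123 tilt [0.0002 0.0003]
units [-1.647  0.423 -0.805] twist -0.0
```

>>> apply_moves([
  [0, 0, -0.15, 0, 0.2],
  [0, 0, -0.32, 0, 0.2],
  [-0.15, 0.1, -0.45, 0, 0.1],
  [-0.33, 0.25, -0.45, 0, 0.1],
  [-0.5, 0.423, -0.45, 0, 0.1],
  [-0.7, 0.423, -0.45, 0, 0.1],
  [-0.85, 0.423, -0.45, 0, 0.1],
  [-1.0, 0.423, -0.45, 0, 0.1],
  [-1.0, 0.423, -0.45, 0, 0.1],
  [-1.0, 0.423, -0.45, 0, 0.1],
])

```text
time: 8.45
ee_pos: [0.5194, -0.0317, 0.161]
orientation: [-0.0, 0.712, 0.702, 0.0]
contact_force: [-0.7, 0.6, -0.8]
gripper_width: 0.447
finger_force: 0.0
```

```bash
python3 go.py 0.5173 -0.1925 0.048; python3 - <<'E'
from bench import imaging
import cv2
from h import *
a=imaging.read_camera("scene"); b=imaging.read_camera("side")
a=cv2.resize(a[140:250,375:475],(400,440)); b=cv2.resize(b[220:360,160:360],(400,280))
cv2.imwrite("pics/c6.png",np.hstack([a,cv2.copyMakeBorder(b,0,160,0,0,cv2.BORDER_CONSTANT)]))
E
```

```text
t 8.45 pos [ 0.5194 -0.0317  0.161 ] w 0.447 ff 0.0 F [-0.7  0.6 -0.8] yaw -0.0150 tilt [-0.0002  0.0004]
units [-0.644  0.001  0.452] twist -0.002
```

View pics/c6.png

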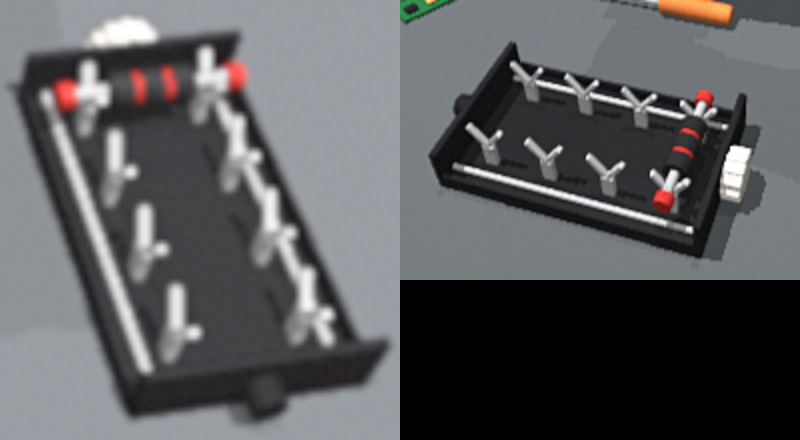

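Both views show red seated across the first seat by the knob, caps at (66,95) and (236,76) in the left crop. Next is blue.

>>> apply_moves([
  [-0.2, 0, 0, 0, 0.1],
  [-0.4, 0, 0.1, 0, 0.1],
  [-0.55, 0, 0.2, 0, 0.1],
  [-0.644, 0, 0.25, 0, 0.1],
  [-0.644, 0, 0.25, 0, 0.1],
  [-0.644, 0, 0.25, 0, 0.1],
  [-0.644, 0, 0.25, 0, 0.1],
  [-0.644, 0, 0.25, 0, 0.1],
  [-0.644, 0, 0.25, 0, 0.1],
  [-0.644, 0, 0.25, 0, 0.1],
])

```text
time: 9.55
ee_pos: [0.5179, -0.1911, 0.099]
orientation: [0.0, 0.711, 0.703, 0.0]
contact_force: [0.2, 0.3, -0.2]
gripper_width: 0.452
finger_force: 0.0
```

```bash
python3 go.py 0.5173 -0.1925 0.048; python3 - <<'E'
from bench import imaging
import cv2
a=imaging.read_camera("wrist"); cv2.imwrite("pics/w7.png",a)
E
```

```text
t 9.55 pos [ 0.5179 -0.1911  0.099 ] w 0.452 ff 0.0 F [ 0.2  0.3 -0.2] yaw -0.0113 tilt [ 0.0007 -0.0001]
units [-0.006 -0.003  0.204] twist 0.0
```

View pics/w7.png

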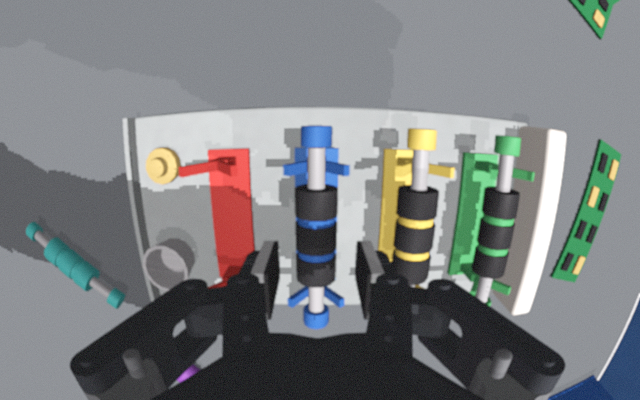

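Blue is at column 316, between pads at 278 and 356. Grasp.

>>> apply_moves([
  [-0.004, -0.003, 0.09, 0, 0.1],
  [-0.004, -0.003, 0.17, 0, 0.1],
  [-0.004, -0.003, 0.204, 0, 0.1],
  [-0.004, -0.003, 0.204, 0, 0.1],
  [-0.004, -0.003, 0.204, 0, 1],
  [-0.004, -0.003, 0.204, 0, 1],
  [-0.004, -0.003, 0.204, 0, 1],
  [-0.004, -0.003, 0.204, 0, 1],
  [-0.004, -0.003, 0.204, 0, 1],
  [-0.004, -0.003, 0.1, 0, 1],
])

```text
time: 10.6
ee_pos: [0.5151, -0.192, 0.0714]
orientation: [-0.002, 0.711, 0.703, -0.001]
contact_force: [-0.4, 0.7, -1.4]
gripper_width: 0.282
finger_force: 59.2
```

```bash
python3 go.py 0.479 0.22 0.1
```

```text
t 10.60 pos [ 0.5151 -0.192   0.0714] w 0.282 ff 59.2 F [-0.4  0.7 -1.4] yaw -0.0123 tilt [-0.0045  0.0017]
units [ 1.646 -0.165 -0.111] twist -0.0
```

>>> apply_moves([
  [0, 0, -0.2, 0, 1],
  [0.1, 0, -0.36, 0, 1],
  [0.25, -0.05, -0.36, 0, 1],
  [0.43, -0.1, -0.36, 0, 1],
  [0.62, -0.16, -0.36, 0, 1],
  [0.8, -0.16, -0.36, 0, 1],
  [1.0, -0.16, -0.36, 0, 1],
  [1.0, -0.16, -0.36, 0, 1],
  [1.0, -0.16, -0.36, 0, 1],
  [1.0, -0.16, -0.36, 0, 1],
])

```text
time: 11.6
ee_pos: [0.4799, 0.0573, 0.1635]
orientation: [0.0, 0.712, 0.703, -0.0]
contact_force: [0.3, -0.5, -1.5]
gripper_width: 0.286
finger_force: 59.5
```

```bash
python3 go.py 0.479 0.22 0.1
```

```text
t 11.60 pos [0.4799 0.0573 0.1635] w 0.286 ff 59.5 F [ 0.3 -0.5 -1.5] yaw -0.0126 tilt [-0.0002 -0.0003]
units [ 0.651 -0.012  0.254] twist -0.0
```

>>> apply_moves([
  [0.2, -0.01, 0, 0, 1],
  [0.4, -0.01, 0, 0, 1],
  [0.55, -0.01, 0.1, 0, 1],
  [0.651, -0.01, 0.18, 0, 1],
  [0.651, -0.01, 0.254, 0, 1],
  [0.651, -0.01, 0.254, 0, 1],
  [0.651, -0.01, 0.254, 0, 1],
  [0.651, -0.01, 0.254, 0, 1],
  [0.651, -0.01, 0.254, 0, 1],
  [0.651, -0.01, 0.254, 0, 1],
])

```text
time: 12.6
ee_pos: [0.48, 0.2202, 0.1009]
orientation: [0.0, 0.712, 0.702, 0.001]
contact_force: [0.6, 0.5, -1.2]
gripper_width: 0.285
finger_force: 59.5
```

```bash
python3 go.py 0.4793 0.22 0.049; python3 - <<'E'
from bench import imaging
import cv2
a=imaging.read_camera("wrist"); cv2.imwrite("pics/w8.png",a[:,100:580])
E
```

```text
t 12.60 pos [0.48   0.2202 0.1009] w 0.285 ff 59.5 F [ 0.6  0.5 -1.2] yaw -0.0133 tilt [0.0013 0.0006]
units [-0.001 -0.003  0.208] twist -0.001
```

View pics/w8.png

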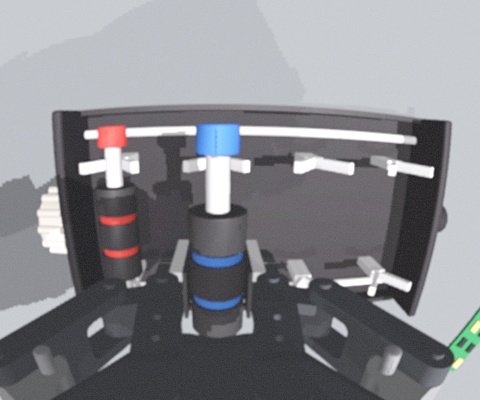

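Blue's shaft is at column 218, over saddle tips at 183 and 250 (mid 217). Red is lying in its seat at (117,220). Lower and release.

>>> apply_moves([
  [0, -0.003, 0.08, 0, 1],
  [0, -0.003, 0.14, 0, 1],
  [0, -0.003, 0.18, 0, 1],
  [0, -0.003, 0.206, 0, 1],
  [0, -0.003, 0.206, 0, 1],
  [0, -0.003, 0.206, 0, 0.2],
  [0, -0.003, 0.206, 0, 0.2],
  [0, -0.003, 0.206, 0, 0.2],
  [0, -0.003, 0.206, 0, 0.2],
  [0, -0.003, 0.206, 0, 0.2],
])

```text
time: 13.65
ee_pos: [0.4787, 0.2206, 0.0487]
orientation: [-0.0, 0.711, 0.703, 0.0]
contact_force: [0.7, 0.1, 0.4]
gripper_width: 0.404
finger_force: 0.0
```

```bash
python3 go.py 0.579 -0.1930 0.1
```

```text
t 13.65 pos [0.4787 0.2206 0.0487] w 0.404 ff 0.0 F [0.7 0.1 0.4] yaw -0.0123 tilt [0.0001 0.0002]
units [-1.649  0.422 -0.205] twist -0.0
```

>>> apply_moves([
  [0, 0, -0.15, 0, 0.2],
  [0, 0, -0.32, 0, 0.2],
  [-0.15, 0.1, -0.45, 0, 0.1],
  [-0.33, 0.25, -0.45, 0, 0.1],
  [-0.5, 0.422, -0.45, 0, 0.1],
  [-0.7, 0.422, -0.45, 0, 0.1],
  [-0.85, 0.422, -0.45, 0, 0.1],
  [-1.0, 0.422, -0.45, 0, 0.1],
  [-1.0, 0.422, -0.45, 0, 0.1],
  [-1.0, 0.422, -0.45, 0, 0.1],
])

```text
time: 14.65
ee_pos: [0.5809, -0.0317, 0.161]
orientation: [-0.0, 0.712, 0.702, 0.0]
contact_force: [0.0, 0.2, 0.0]
gripper_width: 0.45
finger_force: 0.0
```

>>> apply_moves([
  [-0.2, 0, 0, 0, 0.1],
  [-0.4, 0, 0.1, 0, 0.1],
  [-0.55, 0, 0.2, 0, 0.1],
  [-0.648, 0, 0.25, 0, 0.1],
  [-0.648, 0, 0.25, 0, 0.1],
  [-0.648, 0, 0.25, 0, 0.1],
  [-0.648, 0, 0.25, 0, 0.1],
  [-0.648, 0, 0.25, 0, 0.1],
  [-0.648, 0, 0.25, 0, 0.1],
  [-0.648, 0, 0.25, 0, 0.1],
])

```text
time: 15.65
ee_pos: [0.5794, -0.192, 0.099]
orientation: [0.0, 0.711, 0.703, 0.0]
contact_force: [0.2, 0.3, -0.9]
gripper_width: 0.45
finger_force: 0.0
```

```bash
python3 go.py 0.579 -0.1930 0.048; cat > col.py <<'E'
import sys
from h import *
from bench import imaging
a=imaging.read_camera("wrist"); h=cv2.cvtColor(a,cv2.COLOR_BGR2HSV)[100:155,280:355]
lo,hi=map(int,sys.argv[1:]); m=((h[...,0]>=lo)&(h[...,0]<=hi)&(h[...,1]>110)&(h[...,2]>60)).astype(np.uint8)
n,l,st,ce=cv2.connectedComponentsWithStats(m); print([(s.tolist(),c.round(1).tolist()) for s,c in zip(st[1:],ce[1:]+[280,100]) if s[4]>30])
cv2.imwrite("pics/col.png",a)
E
python3 col.py 18 35
```

```text
t 15.65 pos [ 0.5794 -0.192   0.099 ] w 0.450 ff 0.0 F [ 0.2  0.3 -0.9] yaw -0.0113 tilt [ 0.0006 -0.0001]
units [-0.004 -0.002  0.204] twist 0.0
[([16, 26, 42, 29, 667], [314.9, 138.5])]
```

Yellow cap is at (315,138), under the pad midline of 317. Grasp.

>>> apply_moves([
  [-0.004, -0.002, 0.09, 0, 0.1],
  [-0.004, -0.002, 0.17, 0, 0.1],
  [-0.004, -0.002, 0.204, 0, 0.1],
  [-0.004, -0.002, 0.204, 0, 0.1],
  [-0.004, -0.002, 0.204, 0, 1],
  [-0.004, -0.002, 0.204, 0, 1],
  [-0.004, -0.002, 0.204, 0, 1],
  [-0.004, -0.002, 0.204, 0, 1],
  [-0.004, -0.002, 0.204, 0, 1],
  [-0.004, -0.002, 0.1, 0, 1],
])

```text
time: 16.7
ee_pos: [0.5767, -0.193, 0.0711]
orientation: [-0.002, 0.711, 0.703, -0.001]
contact_force: [0.8, 0.3, -0.7]
gripper_width: 0.286
finger_force: 59.2
```

```bash
python3 go.py 0.541 0.2194 0.1
```

```text
t 16.70 pos [ 0.5767 -0.193   0.0711] w 0.286 ff 59.2 F [ 0.8  0.3 -0.7] yaw -0.0123 tilt [-0.0051  0.0018]
units [ 1.648 -0.163 -0.112] twist -0.0
```

>>> apply_moves([
  [0, 0, -0.2, 0, 1],
  [0.1, 0, -0.36, 0, 1],
  [0.25, -0.05, -0.36, 0, 1],
  [0.43, -0.1, -0.36, 0, 1],
  [0.62, -0.168, -0.36, 0, 1],
  [0.8, -0.168, -0.36, 0, 1],
  [1.0, -0.168, -0.36, 0, 1],
  [1.0, -0.168, -0.36, 0, 1],
  [1.0, -0.168, -0.36, 0, 1],
  [1.0, -0.168, -0.36, 0, 1],
])

```text
time: 17.7
ee_pos: [0.5395, 0.0563, 0.1634]
orientation: [-0.0, 0.712, 0.703, -0.0]
contact_force: [-0.3, -1.0, -1.7]
gripper_width: 0.284
finger_force: 59.5
```

>>> apply_moves([
  [0.2, 0, 0, 0, 1],
  [0.4, 0, 0, 0, 1],
  [0.55, 0, 0.1, 0, 1],
  [0.65, 0, 0.18, 0, 1],
  [0.65, 0, 0.254, 0, 1],
  [0.65, 0, 0.254, 0, 1],
  [0.65, 0, 0.254, 0, 1],
  [0.65, 0, 0.254, 0, 1],
  [0.65, 0, 0.254, 0, 1],
  [0.65, 0, 0.254, 0, 1],
])

```text
time: 18.7
ee_pos: [0.5422, 0.2189, 0.101]
orientation: [0.0, 0.712, 0.702, 0.001]
contact_force: [0.1, 0.3, -1.7]
gripper_width: 0.282
finger_force: 59.5
```

```bash
python3 go.py 0.5412 0.2194 0.049; python3 - <<'E'
from bench import imaging
import cv2
a=imaging.read_camera("wrist"); cv2.imwrite("pics/w9.png",a[:,100:580])
E
```

```text
t 18.70 pos [0.5422 0.2189 0.101 ] w 0.282 ff 59.5 F [ 0.1  0.3 -1.7] yaw -0.0133 tilt [0.0013 0.0006]
units [ 0.002 -0.004  0.208] twist -0.001
```

View pics/w9.png

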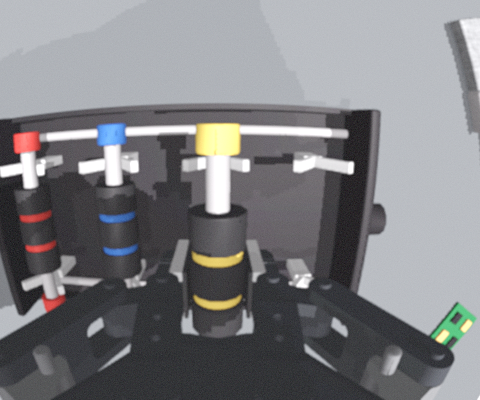

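Yellow's shaft is at column 218, over tips at 183 and 250. Red and blue are seated at (35,220) and (115,220). Lower and release.

>>> apply_moves([
  [0.002, -0.003, 0.08, 0, 1],
  [0.002, -0.003, 0.14, 0, 1],
  [0.002, -0.003, 0.18, 0, 1],
  [0.002, -0.003, 0.206, 0, 1],
  [0.002, -0.003, 0.206, 0, 1],
  [0.002, -0.003, 0.206, 0, 0.2],
  [0.002, -0.003, 0.206, 0, 0.2],
  [0.002, -0.003, 0.206, 0, 0.2],
  [0.002, -0.003, 0.206, 0, 0.2],
  [0.002, -0.003, 0.206, 0, 0.2],
])

```text
time: 19.75
ee_pos: [0.5409, 0.2199, 0.0487]
orientation: [-0.0, 0.711, 0.703, 0.0]
contact_force: [0.0, 0.6, -0.4]
gripper_width: 0.399
finger_force: 0.0
```

```bash
python3 go.py 0.641 -0.1937 0.1
```

```text
t 19.75 pos [0.5409 0.2199 0.0487] w 0.399 ff 0.0 F [ 0.   0.6 -0.4] yaw -0.0123 tilt [0.0001 0.0002]
units [-1.649  0.421 -0.205] twist -0.0
```

>>> apply_moves([
  [0, 0, -0.15, 0, 0.2],
  [0, 0, -0.32, 0, 0.2],
  [-0.15, 0.1, -0.45, 0, 0.1],
  [-0.33, 0.25, -0.45, 0, 0.1],
  [-0.5, 0.421, -0.45, 0, 0.1],
  [-0.7, 0.421, -0.45, 0, 0.1],
  [-0.85, 0.421, -0.45, 0, 0.1],
  [-1.0, 0.421, -0.45, 0, 0.1],
  [-1.0, 0.421, -0.45, 0, 0.1],
  [-1.0, 0.421, -0.45, 0, 0.1],
])

```text
time: 20.75
ee_pos: [0.643, -0.0326, 0.161]
orientation: [-0.0, 0.712, 0.702, 0.0]
contact_force: [-0.4, -0.3, -0.2]
gripper_width: 0.453
finger_force: 0.0
```

>>> apply_moves([
  [-0.2, 0, 0, 0, 0.1],
  [-0.4, 0, 0.1, 0, 0.1],
  [-0.55, 0, 0.2, 0, 0.1],
  [-0.648, 0, 0.25, 0, 0.1],
  [-0.648, 0, 0.25, 0, 0.1],
  [-0.648, 0, 0.25, 0, 0.1],
  [-0.648, 0, 0.25, 0, 0.1],
  [-0.648, 0, 0.25, 0, 0.1],
  [-0.648, 0, 0.25, 0, 0.1],
  [-0.648, 0, 0.25, 0, 0.1],
])

```text
time: 21.75
ee_pos: [0.6414, -0.1927, 0.0991]
orientation: [0.0, 0.711, 0.703, 0.0]
contact_force: [0.5, 0.3, -0.1]
gripper_width: 0.449
finger_force: 0.0
```

```bash
python3 go.py 0.641 -0.1937 0.048; python3 col.py 45 80
```

```text
t 21.75 pos [ 0.6414 -0.1927  0.0991] w 0.449 ff 0.0 F [ 0.5  0.3 -0.1] yaw -0.0113 tilt [ 0.0007 -0.0001]
units [-0.004 -0.002  0.204] twist 0.0
[([17, 27, 19, 28, 279], [306.7, 139.6]), ([40, 27, 12, 21, 196], [326.4, 136.3])]
```

>>> apply_moves([
  [-0.004, -0.002, 0.07, 0, 0.15],
  [-0.004, -0.002, 0.14, 0, 0.15],
  [-0.004, -0.002, 0.18, 0, 0.15],
  [-0.004, -0.002, 0.204, 0, 0.15],
  [-0.004, -0.002, 0.204, 0, 1],
  [-0.004, -0.002, 0.204, 0, 1],
  [-0.004, -0.002, 0.204, 0, 1],
  [-0.004, -0.002, 0.204, 0, 1],
  [-0.004, -0.002, 0.204, 0, 1],
  [-0.004, -0.002, 0.1, 0, 1],
])

```text
time: 22.8
ee_pos: [0.6384, -0.1938, 0.0707]
orientation: [-0.003, 0.711, 0.703, -0.001]
contact_force: [0.2, 0.6, -2.0]
gripper_width: 0.286
finger_force: 59.2
```

```bash
python3 go.py 0.603 0.2188 0.1
```

```text
t 22.80 pos [ 0.6384 -0.1938  0.0707] w 0.286 ff 59.2 F [ 0.2  0.6 -2. ] yaw -0.0124 tilt [-0.0057  0.0018]
units [ 1.649 -0.163 -0.114] twist -0.0
```

>>> apply_moves([
  [0, 0, -0.2, 0, 1],
  [0.1, 0, -0.36, 0, 1],
  [0.25, -0.05, -0.36, 0, 1],
  [0.43, -0.1, -0.36, 0, 1],
  [0.62, -0.17, -0.36, 0, 1],
  [0.8, -0.17, -0.36, 0, 1],
  [1.0, -0.17, -0.36, 0, 1],
  [1.0, -0.17, -0.36, 0, 1],
  [1.0, -0.17, -0.36, 0, 1],
  [1.0, -0.17, -0.36, 0, 1],
])

```text
time: 23.8
ee_pos: [0.6011, 0.0554, 0.1636]
orientation: [0.0, 0.712, 0.703, -0.0]
contact_force: [-0.3, -0.2, -1.5]
gripper_width: 0.284
finger_force: 59.4
```

>>> apply_moves([
  [0.2, 0, 0, 0, 1],
  [0.4, 0, 0, 0, 1],
  [0.55, 0, 0.1, 0, 1],
  [0.65, 0, 0.18, 0, 1],
  [0.65, 0, 0.254, 0, 1],
  [0.65, 0, 0.254, 0, 1],
  [0.65, 0, 0.254, 0, 1],
  [0.65, 0, 0.254, 0, 1],
  [0.65, 0, 0.254, 0, 1],
  [0.65, 0, 0.254, 0, 1],
])

```text
time: 24.8
ee_pos: [0.6037, 0.2181, 0.1011]
orientation: [0.0, 0.712, 0.702, 0.001]
contact_force: [-1.2, -0.5, -1.6]
gripper_width: 0.286
finger_force: 59.5
```

```bash
python3 go.py 0.603 0.2188 0.049; python3 - <<'E'
from bench import imaging
import numpy as np
a=imaging.read_camera("wrist").mean(2)[150:172,260:375]
m=a>165
print([c+260 for c in np.where(m.sum(0)>=3)[0]])
E
```

```text
t 24.80 pos [0.6037 0.2181 0.1011] w 0.286 ff 59.5 F [-1.2 -0.5 -1.6] yaw -0.0132 tilt [0.0014 0.0006]
units [ 0.003 -0.003  0.208] twist -0.001
[np.int64(284), np.int64(285), np.int64(286), np.int64(287), np.int64(288), np.int64(289), np.int64(290), np.int64(291), np.int64(292), np.int64(293), np.int64(294), np.int64(295), np.int64(296), np.int64(297), np.int64(298), np.int64(299), np.int64(300), np.int64(301), np.int64(302), np.int64(303), np.int64(304), np.int64(305), np.int64(306), np.int64(307), np.int64(308), np.int64(309), np.int64(310), np.int64(311), np.int64(312), np.int64(313), np.int64(314), np.int64(315), np.int64(316), np.int64(317), np.int64(318), np.int64(319), np.int64(320), np.int64(321), np.int64(322), np.int64(323), np.int64(324), np.int64(325), np.int64(326), np.int64(327), np.int64(328), np.int64(329), np.int64(330), np.int64(331), np.int64(332), np.int64(333), np.int64(334), np.int64(335), np.int64(336), np.int64(337), np.int64(338), np.int64(339), np.int64(340), np.int64(341), np.int64(342), np.int64(343), np.int64(344), np.int64(345), np.int64(346), np.int64(347), np.int64(348), np.int64(349), np.int64(350)]
```

Saddle tips span columns 284–350 (mid 317), the same as for blue and yellow, so it is aligned. Lower and release.

>>> apply_moves([
  [0.003, -0.003, 0.08, 0, 1],
  [0.003, -0.003, 0.14, 0, 1],
  [0.003, -0.003, 0.18, 0, 1],
  [0.003, -0.003, 0.206, 0, 1],
  [0.003, -0.003, 0.206, 0, 1],
  [0.003, -0.003, 0.206, 0, 0.2],
  [0.003, -0.003, 0.206, 0, 0.2],
  [0.003, -0.003, 0.206, 0, 0.2],
  [0.003, -0.003, 0.206, 0, 0.2],
  [0.003, -0.003, 0.206, 0, 0.2],
])

```text
time: 25.85
ee_pos: [0.6025, 0.2194, 0.0488]
orientation: [0.0, 0.711, 0.703, 0.0]
contact_force: [-0.6, 0.7, 0.5]
gripper_width: 0.4
finger_force: 0.0
```

>>> apply_moves([
  [0, 0, -0.12, 0, 0.2],
  [0, 0, -0.3, 0, 0.2],
  [0, 0, -0.5, 0, 0.2],
  [-0.2, 0, -0.6, 0, 0.2],
  [-0.4, 0, -0.6, 0, 0.2],
  [-0.6, 0, -0.6, 0, 0.2],
  [-0.8, 0, -0.6, 0, 0.2],
  [-0.9, 0, -0.6, 0, 0.2],
  [-0.9, 0, -0.6, 0, 0.2],
  [-0.9, 0, -0.6, 0, 0.2],
])

```text
time: 26.85
ee_pos: [0.5996, -0.0063, 0.1987]
orientation: [-0.0, 0.712, 0.702, 0.0]
contact_force: [0.4, 0.8, 0.9]
gripper_width: 0.401
finger_force: 0.0
```

```bash
python3 - <<'E'
from bench import imaging
import cv2
from h import *
a=imaging.read_camera("scene"); b=imaging.read_camera("side")
a=cv2.resize(a[140:250,375:475],(400,440),interpolation=cv2.INTER_CUBIC); b=cv2.resize(b[220:360,160:360],(400,280),interpolation=cv2.INTER_CUBIC)
cv2.imwrite("pics/final.png",np.hstack([a,cv2.copyMakeBorder(b,0,160,0,0,cv2.BORDER_CONSTANT)]))
E
```

```text
(no output)
```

View pics/final.png

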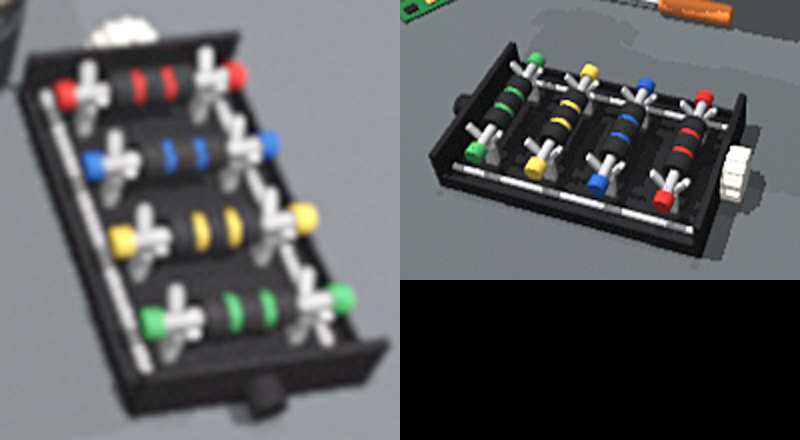

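All four rollers are seated: red by the knob, then blue, yellow and green. The robot is clear of everything.

```bash
python3 -c "
from bench import workorder
print(workorder.hand_in())"
```

```text
the job is handed in; nothing more can be done
None
```

All four rollers are seated in reverse order (green farthest from the knob, then yellow, blue, and red nearest) and the job was handed in at about 27 s; the hand-in gave no verdict.

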